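# Hang the saddle carrier on the closed rail

## Robot

A 6-joint arm with a two-finger parallel gripper is mounted at the origin on a cart in front of the work surface, level with it; the furniture and walls round the work are solid. World frame = base frame: x ahead of the robot, y to its left, z up, the work surface at z = 0. Lengths are in m, angles in degrees, forces in N, time in s.
With the tool pointing down it reaches from about 0.375 to 0.9 m from the base axis. Payload 3.1 kg.
Tool frame: the origin (TCP) lies between the finger pads, 19 mm behind the fingertips; this is the grasp point; z points along the fingers, y is the line along which they close (so a half turn about z gives the same grasp; the last joint's range is limited). The gripper opens to 87 mm and grips with 3 to 60 N. Pads are 19 mm wide; open, the fingers measure 117 mm over their backs; the gripper's body (75 mm by 190 mm) begins 51 mm behind the grasp point.
Start: joints at [-77.263, 30.224, 82.088, -0, 67.689, -10.227], TCP at [0.244, -0.575, 0.241] pointing down, gripper open.
Joint ranges: [-176.69, 176.69], [-43.24, 126.21], [12.49, 139.97], [-82, 262], [0, 151.66], [-163.58, 163.58]. Speed limits (degrees/s): [159.86, 159.86, 180, 180, 180, 180].

## Interface

Orientations are given as a 3x3 rotation matrix whose columns are the frame's x, y, z axes.
In Python, from rig import bot, vision, workorder gives the robot as it stands.
- The arm moves only by the shell command python3 -m handwheel 'ROWS'. ROWS is JSON, a list of rows, each an object with "delta_rot": the turn, a rotation vector about the tool's x, y, z in rad, a list of three; "xyz": the shift along the tool's x, y, z in mm, a list of three; "hand": the closure, from -1 (fully open) to 1 (shut). A call has exactly 5 rows; each row is the pose to reach, as a shift and turn from the pose commanded when the call began, along the tool's axes at that moment; what a row does not reach only later rows make up. A row lasts 1/8 s, in which the tool goes at most 62.5 mm and 10.7 degrees, less where a joint would pass 70% of its speed; a pose out of reach is approached as far as the arm can. A call with a gripper value outside its range is refused whole. The fingers move at their own pace and stop on an object; the grip force is fixed at half the most. Time passes only in rows, so rows that repeat a pose let the fingers close, or fill a call up. It gives the time, the measured TCP pose, the force, the opening and the grip force at its end, in the units of the state.
- bot.read_state(): the state, without advancing time (a new reading comes with each control period).
- vision.capture(name): name is "scene" or "top"; returns the picture (420x560x3 uint8, red, green, blue); there is no depth.
- vision.camera_model(name): a dict with "camera_matrix" (3x3 intrinsics, pixels), "dist_coeffs" ([k1, k2, p1, p2, k3] as OpenCV has them; the pictures are not rectified), "camera_from_world" (4x4, takes a point from world to camera coordinates). Camera axes: x right, y up, looking along -z (the intrinsics and any distortion apply to the point x, -y, -z); pixel columns grow to the right and rows downward; lengths in m; the calibration is good to about 2 mm. A picture is of the moment at which its call begins. camera_model takes no time and is no camera call.
- workorder.hand_in(): hands the job in; it is judged then, once.
The state is a dict: "time_s": time; "joint_positions": joint angles; "qvel": joint speeds; "tau": joint torques, N m; "position": TCP position; "tcp_rot": TCP orientation; "force": force on the tool from outside, world axes, zero at the start; "moment": the same for the moment, N m; "opening": opening from 0.0 (shut) to 1.0 (fully open); "grasp_force": force on a finger pad.
Only numpy, scipy, OpenCV 4.12 (cv2) and the standard library are available. Lean on these libraries where they do the work, as an engineer would, in place of code of your own. Each camera call takes 0.05 s, during which the arm holds its last target. There are 200 camera calls.

## Task

Pick up the saddle hanger from the bench, bring its round head to the open end of the raised slotted rail, enter it there and slide it along inside the rail until it snaps past the sprung catch and sits fully home against the stop. The stop sits deep inside the rail, in a different place each time and hardly to be seen through the slot, so feel for it: push gently, never with more than about 25 N, then let go and leave the hanger hanging upright. Do not disturb the flask, the dish or the tube.

Things in the scene. Friction and masses are not known exactly. Their poses are not given: they have to be found in the camera images.
- hanger: Loose saddle hanger, bare aluminium inverted U standing on two out-turned feet, 0.10-0.20 kg, 84 (x) x 30 (y) x 98 (z) mm. Origin: underside, midway between the feet; z up, x from leg to leg, y the way it slides in the rail. Half a turn about z changes nothing. Legs: inner faces at x = +-24 mm. Bridge z = 55-61 mm. Hanging in the rail its origin is 72.5 mm above the bench.
- hanger_head (a point): Centre of the round steel head under the bridge: disc 21 mm across, 7 mm thick, 42 mm above the hanger's origin (z = 38.5-45.5). A neck 9 mm wide (x), 23 mm long (y, round ends) joins it to the bridge. Axes as the hanger.
- hanger_grip (a point): Grip point, 83 mm above the hanger's origin (41 mm above the head centre), in the grey block 24 (x) x 16 (y) mm, z = 61-98 mm, on the bridge. With the TCP here the fingertips are 3 mm above the bridge. Grip across the 16 mm (close along y), so that the pads' faces take the push.
- rail: Fixed aluminium rail on a stand; origin on the bench under its middle; runs along its own y, 260 mm long, 36 wide, top at z = 125 mm. Open at the -y end, black cap at the +y end. Slot upward, 12 mm wide, lips 4 mm thick; channel inside 24 wide, 10 high (z = 111-121). Neck and head have 1.5 mm play to either side, the head 3 mm in height. Two posts 20 mm wide, base plate 90 x 240 x 10 mm.
- rail_mouth (a point): Centre of the channel's open end, z = 116 mm, in the end plane. Axes as the rail: the hanger enters along +y, head in the channel, neck in the slot, legs outside both walls. The head slides freely (under 3 N) for at least the first 60 mm; the catch is met with the head centre 70 to 165 mm inside, different each time and not measured.
- plunger (a joint): Sensing pin in the stop, deep in the channel, m: 0 until the head has passed the catch, about 0.0075 fully home; yields at 0.5 N. The sprung catch before it takes a push of about 6 N (at most 8.5 N), then snaps and draws the head on; 17 mm after first touch the head meets a hard stop. Let go past the middle of the catch, the hanger goes home by itself and is held.
- flask: Conical glass flask, 63 mm wide, 105 mm tall, loose bystander; origin at the centre of its underside.
- dish: Glass Petri dish with lid, 64 mm wide, 16 mm tall, loose bystander; origin at the centre of its underside.
- tube: Capped sample tube standing upright, 25 mm wide, 68 mm tall, loose bystander; origin at the centre of its underside.
There are look-alikes about, which are no part of the job. What is shaped like the hanger but orange or pink is not meant.

How it is judged:
By the outcome, as a careful person would: the job done as asked, in the order asked, and still so for the second after the job is handed in, with the robot touching nothing.
It also fails if it takes over 51 s, if anything falls off the work surface, if the arm or the gripper's body presses on something with over 40 N, if the wrist force passes 120 N, or if a joint passes its speed limit or range.

## Working session

There is one attempt and no reset: what is moved stays moved. The work goes in short steps, Python scripts to look and compute and a shell command to move; the robot and the scene stay as the last step left them, time stands still between calls to the robot, and variables do not carry over. Pictures are saved under pics/ and viewed, at most 10 in all, crops included, and the job is handed in when it is done.

```bash
ls; mkdir -p pics
python3 - <<'E'
from rig import bot,vision
import cv2,numpy as np
for n in("scene","top"):
    im=vision.capture(n); cv2.imwrite(f"pics/{n}0.png",im[:,:,::-1])
    m=vision.camera_model(n); print(n,m)
s=bot.read_state(); print(s)
E
```

```text
pics
scene {'camera_matrix': array([[502.74229109,   0.        , 283.21632672],
       [  0.        , 502.74229109, 205.13216199],
       [  0.        ,   0.        ,   1.        ]]), 'dist_coeffs': array([-0.08100294,  0.        ,  0.        ,  0.        ,  0.        ]), 'camera_from_world': array([[-0.77504798, -0.63173853,  0.01438973,  0.42819401],
       [ 0.45764351, -0.54546582,  0.70216056, -0.36851962],
       [-0.43573277,  0.55079349,  0.71187322, -0.70726853],
       [ 0.        ,  0.        ,  0.        ,  1.        ]])}
top {'camera_matrix': array([[484.77909348,   0.        , 273.75460365],
       [  0.        , 484.77909348, 205.01879448],
       [  0.        ,   0.        ,   1.        ]]), 'dist_coeffs': array([-0.06977543,  0.        ,  0.        ,  0.        ,  0.        ]), 'camera_from_world': array([[-0.00943264, -0.99957231,  0.02768078, -0.05426477],
       [ 0.99053557, -0.00554949,  0.13714402, -0.59116096],
       [-0.13693175,  0.02871243,  0.99016427, -1.10468271],
       [ 0.        ,  0.        ,  0.        ,  1.        ]])}
{'time_s': 0.1, 'joint_positions': array([-7.72636292e+01,  3.02747338e+01,  8.21485490e+01, -2.22163978e-03,
        6.76907231e+01, -1.02279517e+01]), 'qvel': array([-0.096287  , -0.05504266, -0.11699294,  0.03505878, -0.0802549 ,
        0.04754286]), 'tau': array([-1.18765797e-04, -4.40984738e+01, -1.77151108e+01,  6.34337612e-02,
        5.34259994e-02, -5.26861106e-05]), 'position': array([ 0.24371908, -0.57484121,  0.24036048]), 'tcp_rot': array([[ 9.20742298e-01,  3.90170984e-01, -4.73667380e-04],
       [ 3.90171142e-01, -9.20740324e-01,  1.93291146e-03],
       [ 3.18041308e-04, -1.96452468e-03, -9.99998020e-01]]), 'force': array([-0.29930244,  0.31299632,  0.21713684]), 'moment': array([-0.02397721, -0.02042831,  0.00429473]), 'grasp_force': 0.0, 'opening': 0.998932659641888}
```

View pics/scene0.png

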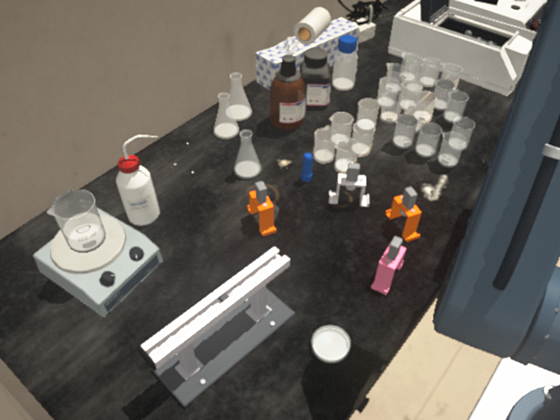

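View pics/top0.png

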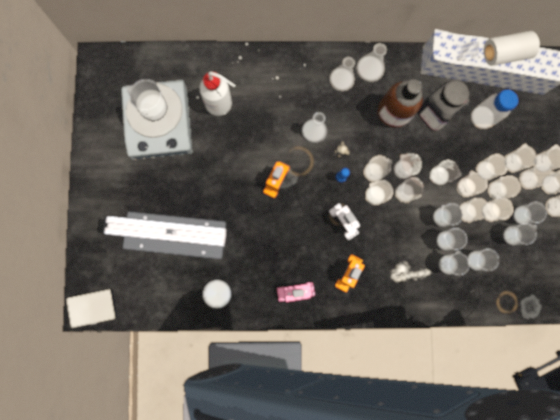

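The hanger candidates are:
- Aluminium at scene (350,188) / top (344,221).
- Orange at scene (262,208) and (406,213).
- Pink at scene (390,266).

Only the bare aluminium one fits. The rail is at scene (220,310) / top (165,232). Next I'll crop in on the hanger and the rail's ends.

```bash
cat > h.py <<'E'
from rig import bot,vision
import cv2,numpy as np
def ray(n,uv):
    m=vision.camera_model(n);K=m["camera_matrix"];T=m["camera_from_world"]
    p=cv2.undistortPoints(np.array(uv,float).reshape(-1,1,2),K,m["dist_coeffs"])[:,0]
    d=np.c_[p[:,0],-p[:,1],-np.ones(len(p))]@T[:3,:3]
    return -T[:3,:3].T@T[:3,3],d
def plane(n,uv,z):
    o,d=ray(n,uv); return o+d*((z-o[2])/d[:,2])[:,None]
def proj(n,P):
    m=vision.camera_model(n);T=m["camera_from_world"]
    c=np.atleast_2d(P)@T[:3,:3].T+T[:3,3]; c=c*[1,-1,-1]
    return cv2.projectPoints(c,np.zeros(3),np.zeros(3),m["camera_matrix"],m["dist_coeffs"])[0][:,0]
E
python3 - <<'E'
import cv2,numpy as np
s=cv2.imread("pics/scene0.png");t=cv2.imread("pics/top0.png")
r=lambda i,x,y,w,h:cv2.resize(i[y:y+h,x:x+w],(400,300),interpolation=cv2.INTER_CUBIC)
a=np.vstack([np.hstack([r(s,310,145,80,60),r(t,304,191,80,60)]),np.hstack([r(s,140,240,160,120),r(t,100,187,140,105)])])
cv2.imwrite("pics/crop1.png",a)
E
```

```text
(no output)
```

View pics/crop1.png

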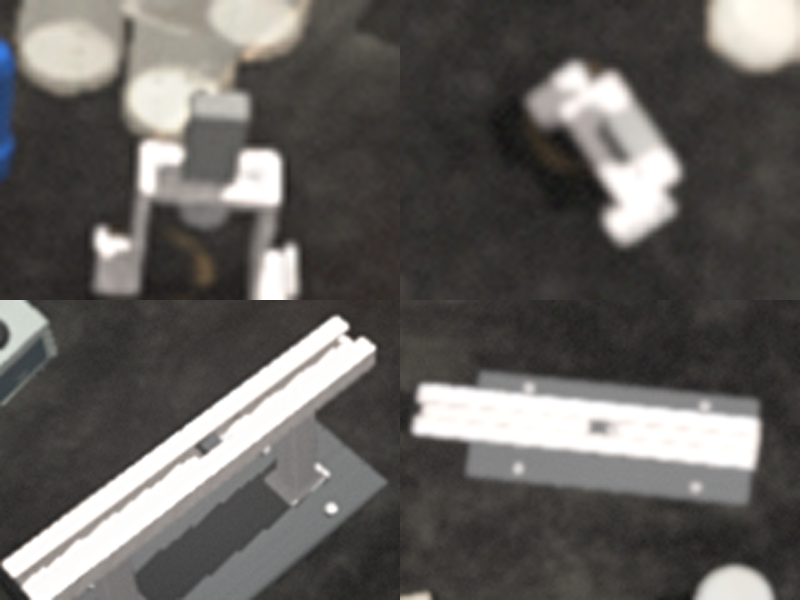

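Top crops: the aluminium inverted U with the grey block is the hanger, centred at top (344,221), legs running upper-left to lower-right. Bottom crops: the rail, with something dark in the slot near its middle. I'll enlarge both ends to tell the open one from the capped one.

Run:
```python
import cv2,numpy as np
s=cv2.imread("pics/scene0.png");t=cv2.imread("pics/top0.png")
g=lambda i:(255*(i/255.)**0.6).astype(np.uint8)
r=lambda i,x,y,w,h:g(cv2.resize(i[y:y+h,x:x+w],(400,300),interpolation=cv2.INTER_CUBIC))
a=np.vstack([np.hstack([r(s,135,325,48,36),r(s,255,240,48,36)]),np.hstack([r(t,96,212,40,30),r(t,198,218,40,30)])])
cv2.imwrite("pics/crop2.png",a)
```

```text
(no output)
```

View pics/crop2.png

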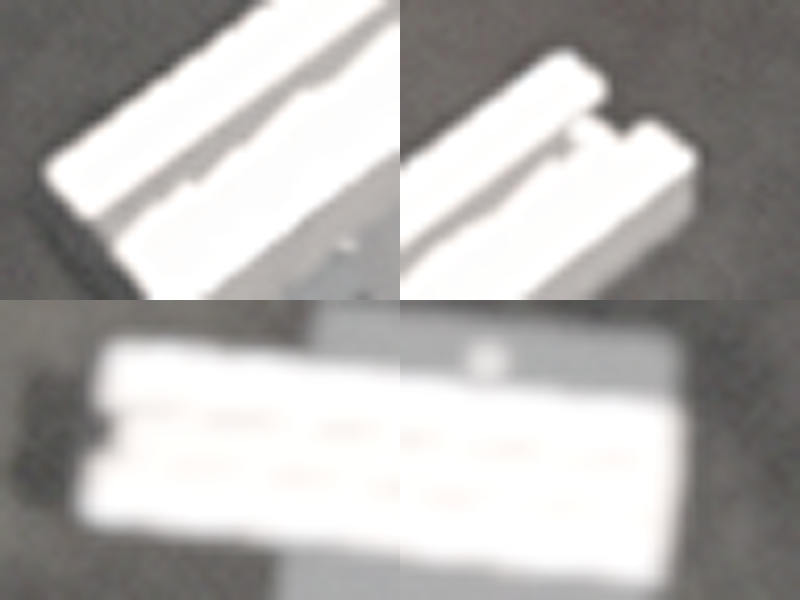

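The left end (top (104,225), scene (145,352)) carries the black cap. The right end (top (226,237), scene (283,253)) is the open mouth. I'll compute the poses now.

Run:
```python
from h import *
np.set_printoptions(precision=4,suppress=True)
t=cv2.imread("pics/top0.png");s=cv2.imread("pics/scene0.png")
print("rail top corners t",plane("top",[(106,216),(103.8,234.5),(226.5,227.5),(224.5,246.5)],.125))
print("rail scene",plane("scene",[(274.8,245.8),(290.7,258.6),(140,345.6)],.125))
def blobs(im,n,roi,lo):
    x,y,w,h=roi;m=np.zeros(im.shape[:2],np.uint8);m[y:y+h,x:x+w]=(im[y:y+h,x:x+w].min(2)>lo)
    c=max(cv2.findContours(m,0,1)[0],key=cv2.contourArea);r=cv2.minAreaRect(c);return r,cv2.boxPoints(r)
r,b=blobs(t,"top",(95,205,140,50),200);print("rail rect",r);P=plane("top",b,.125);print(P,P.mean(0))
r,b=blobs(t,"top",(322,196,45,48),100);print("hanger",r,b)
print("feet top z=.004",plane("top",[(334,210),(352,234)],.004))
print("bridge centre?",plane("top",[r[0]],.061))
# block top from both views
o1,d1=ray("scene",[(354.4,165.8)]);print("block scene z.098",plane("scene",[(354.4,165.8)],.098),"bridge scene",plane("scene",[(338.5,175),(366,177)],.061))
# bystanders
for n,uv,z in(("dish",(217,294),.016),("tube",(344,174),.068),("flask",(315,128),.02)):print(n,plane("top",[uv],z))
print("look-alikes",plane("top",[(277,179),(351,273),(297,292)],.06))
```

```text
rail top corners t [[0.5571 0.31   0.125 ]
 [0.5167 0.3133 0.125 ]
 [0.5305 0.0469 0.125 ]
 [0.4893 0.0511 0.125 ]]
rail scene [[0.5302 0.0519 0.125 ]
 [0.4937 0.0561 0.125 ]
 [0.5579 0.3115 0.125 ]]
rail rect ((165.04750061035156, 229.18136596679688), (119.29605102539062, 20.6848087310791), 5.877392768859863)
[[0.5191 0.3115 0.125 ]
 [0.5641 0.3085 0.125 ]
 [0.5359 0.0492 0.125 ]
 [0.4913 0.0536 0.125 ]] [0.5276 0.1807 0.125 ]
hanger ((345.84832763671875, 219.65731811523438), (37.62991714477539, 19.82196044921875), 57.9946174621582) [[327.4719 208.9551]
 [344.2809 198.4495]
 [364.2247 230.3596]
 [347.4158 240.8652]]
feet top z=.004 [[ 0.5828 -0.2073  0.004 ]
 [ 0.5235 -0.25    0.004 ]]
bridge centre? [[ 0.5527 -0.2257  0.061 ]]
block scene z.098 [[ 0.5558 -0.2276  0.098 ]] bridge scene [[ 0.5854 -0.2204  0.061 ]
 [ 0.5382 -0.2522  0.061 ]]
dish [[0.3832 0.0764 0.016 ]]
tube [[ 0.6595 -0.2233  0.068 ]]
flask [[ 0.7856 -0.1633  0.02  ]]
look-alikes [[ 0.6497 -0.0664  0.06  ]
 [ 0.4294 -0.2343  0.06  ]
 [ 0.3879 -0.1093  0.06  ]]
```

```bash
cat >> h.py <<'E'
def goto(xyz,ang):
    "tool-frame shift (mm) and turn for target position and closing-axis angle (deg), tool down; from measured pose"
    s=bot.read_state();R=np.array(s["tcp_rot"]);a=np.radians(ang)
    y=np.array([np.cos(a),np.sin(a),0]);z=np.array([0,0,-1.]);T=np.c_[np.cross(y,z),y,z]
    from scipy.spatial.transform import Rotation as Q
    print("t",round(s["time_s"],2),"pos",np.round(s["position"],4),"shift",np.round(R.T@(np.array(xyz)-s["position"])*1000,1),"rot",np.round(Q.from_matrix(R.T@T).as_rotvec(),4),"F",np.round(s["force"],1),"open",round(s["opening"],3),"g",round(s["grasp_force"],1))
    print("tool x",R[:,0].round(3),"y",R[:,1].round(3),"z",R[:,2].round(3))
E
python3 -c "
from h import *
goto([.555,-.228,.15],-55.5)"
```

```text
t 0.1 pos [ 0.2437 -0.5748  0.2404] shift [ 421.9 -197.7   90.9] rot [-0.0019 -0.0005 -0.2013] F [-0.3  0.3  0.2] open 0.999 g 0.0
tool x [0.921 0.39  0.   ] y [ 0.39  -0.921 -0.002] z [-0.     0.002 -1.   ]
```

```bash
python3 -m handwheel '[{"delta_rot":[0,0,-0.04],"xyz":[56,-26,0],"hand":-0.3},{"delta_rot":[0,0,-0.08],"xyz":[112,-52,0],"hand":-0.3},{"delta_rot":[0,0,-0.12],"xyz":[168,-79,5],"hand":-0.3},{"delta_rot":[0,0,-0.16],"xyz":[224,-105,10],"hand":-0.3},{"delta_rot":[0,0,-0.2],"xyz":[280,-131,20],"hand":-0.3}]'; python3 -c "
from h import *
goto([.555,-.228,.15],-55.5)"
```

```text
time_s: 0.72
position: [0.4517, -0.3442, 0.2212]
tcp_rot: [[0.824, 0.566, 0.001], [0.566, -0.824, -0.001], [0.0, 0.001, -1.0]]
force: [1.1, 0.3, -0.5]
opening: 0.659
grasp_force: 0.0
t 0.72 pos [ 0.4517 -0.3442  0.2212] shift [150.9 -37.4  71.2] rot [ 0.0007 -0.0002 -0.0004] F [ 1.1  0.3 -0.5] open 0.659 g 0.0
tool x [0.824 0.566 0.   ] y [ 0.566 -0.824  0.001] z [ 0.001 -0.001 -1.   ]
```

```bash
python3 -m handwheel '[{"delta_rot":[0,0,0],"xyz":[51,-13,20],"hand":-0.3},{"delta_rot":[0,0,0],"xyz":[102,-26,40],"hand":-0.3},{"delta_rot":[0,0,0],"xyz":[151,-37,65],"hand":-0.3},{"delta_rot":[0,0,0],"xyz":[151,-37,71],"hand":-0.3},{"delta_rot":[0,0,0],"xyz":[151,-37,71],"hand":-0.3}]'
python3 - <<'E'
from h import *
goto([.555,-.228,.083],-55.5)
im=vision.capture("scene")[:,:,::-1]
cv2.imwrite("pics/s2.png",cv2.resize(im[110:230,270:430],(800,600),interpolation=2))
E
```

```text
time_s: 1.35
position: [0.5535, -0.2296, 0.1495]
tcp_rot: [[0.824, 0.566, -0.002], [0.566, -0.824, 0.001], [-0.001, -0.002, -1.0]]
force: [0.1, -0.8, 0.2]
opening: 0.654
grasp_force: 0.0
t 1.35 pos [ 0.5535 -0.2296  0.1495] shift [ 2.2 -0.4 66.5] rot [-0.0016  0.0012 -0.0006] F [ 0.1 -0.8  0.2] open 0.654 g 0.0
tool x [ 0.824  0.566 -0.001] y [ 0.566 -0.824 -0.002] z [-0.002  0.001 -1.   ]
```

View pics/s2.png

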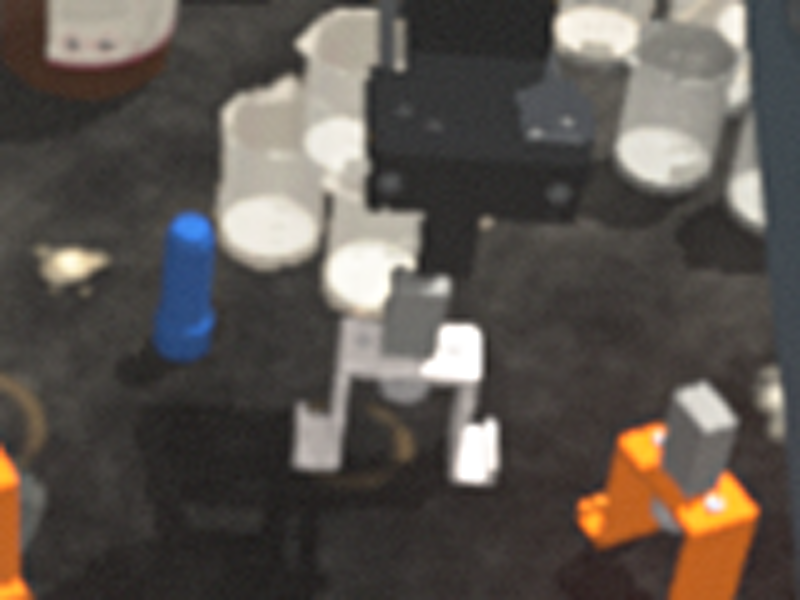

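The picture shows the gripper square over the aluminium hanger, its block top at crop (420,283), with the tube and beakers clear. Going down and closing.

```bash
python3 -m handwheel '[{"delta_rot":[0,0,0],"xyz":[2,0,35],"hand":-0.3},{"delta_rot":[0,0,0],"xyz":[2,0,60],"hand":-0.3},{"delta_rot":[0,0,0],"xyz":[2,0,66],"hand":-0.3},{"delta_rot":[0,0,0],"xyz":[2,0,66],"hand":0.2},{"delta_rot":[0,0,0],"xyz":[2,0,66],"hand":1}]';python3 -m handwheel '[{"delta_rot":[0,0,0],"xyz":[0,0,0],"hand":1},{"delta_rot":[0,0,0],"xyz":[0,0,0],"hand":1},{"delta_rot":[0,0,0],"xyz":[0,0,0],"hand":1},{"delta_rot":[0,0,0],"xyz":[0,0,-5],"hand":1},{"delta_rot":[0,0,0],"xyz":[0,0,-15],"hand":1}]'
python3 - <<'E'
from h import *
goto([.555,-.228,.25],-55.5)
E
```

```text
time_s: 2.02
position: [0.5564, -0.2295, 0.0856]
tcp_rot: [[0.825, 0.565, 0.002], [0.565, -0.825, -0.001], [0.001, 0.002, -1.0]]
force: [-0.8, -0.1, -0.4]
opening: 0.503
grasp_force: 0.0
time_s: 2.65
position: [0.5554, -0.2282, 0.0992]
tcp_rot: [[0.825, 0.565, -0.001], [0.565, -0.825, 0.001], [-0.001, -0.001, -1.0]]
force: [0.4, -0.6, -1.7]
opening: 0.179
grasp_force: 29.9
t 2.65 pos [ 0.5554 -0.2282  0.0992] shift [  -0.3   -0.6 -150.8] rot [-0.0015  0.0006 -0.0013] F [ 0.4 -0.6 -1.7] open 0.179 g 29.9
tool x [ 0.825  0.565 -0.001] y [ 0.565 -0.825 -0.001] z [-0.001  0.001 -1.   ]
```

```bash
python3 -m handwheel '[{"delta_rot":[0,0,0],"xyz":[0,0,-50],"hand":1},{"delta_rot":[0,0,0.1],"xyz":[0,0,-100],"hand":1},{"delta_rot":[0,0,0.25],"xyz":[12,-15,-145],"hand":1},{"delta_rot":[0,0,0.4],"xyz":[24,-50,-146],"hand":1},{"delta_rot":[0,0,0.55],"xyz":[40,-100,-146],"hand":1}]'
python3 - <<'E'
from h import *
goto([.515,.082,.245],-96)
E
```

```text
time_s: 3.28
position: [0.5328, -0.1235, 0.2469]
tcp_rot: [[0.999, 0.044, 0.004], [0.044, -0.999, -0.001], [0.003, 0.002, -1.0]]
force: [0.6, 0.9, -1.2]
opening: 0.181
grasp_force: 29.9
t 3.27 pos [ 0.5328 -0.1235  0.2469] shift [  -8.8 -206.1    1.5] rot [ 0.0014 -0.0036  0.1487] F [ 0.6  0.9 -1.2] open 0.181 g 29.9
tool x [0.999 0.044 0.003] y [ 0.044 -0.999  0.002] z [ 0.004 -0.001 -1.   ]
```

```bash
python3 -m handwheel '[{"delta_rot":[0,0,0.05],"xyz":[-2,-50,0],"hand":1},{"delta_rot":[0,0,0.1],"xyz":[-4,-105,0],"hand":1},{"delta_rot":[0,0,0.15],"xyz":[-6,-160,0],"hand":1},{"delta_rot":[0,0,0.15],"xyz":[-9,-206,0],"hand":1},{"delta_rot":[0,0,0.15],"xyz":[-9,-206,0],"hand":1}]'
python3 - <<'E'
from h import *
goto([.515,.082,.180],-96)
for n in("top","scene"):
    im=vision.capture(n)[:,:,::-1];cv2.imwrite(f"pics/{n}3.png",im)
s=cv2.imread("pics/scene3.png")[180:360,130:370]
cv2.imwrite("pics/c3.png",cv2.resize(s,(800,600),interpolation=2))
E
```

```text
time_s: 3.9
position: [0.5116, 0.0848, 0.2458]
tcp_rot: [[0.996, -0.094, -0.0], [-0.094, -0.996, 0.001], [-0.0, -0.001, -1.0]]
force: [-0.1, -0.0, -1.7]
opening: 0.184
grasp_force: 29.9
t 3.9 pos [0.5116 0.0848 0.2458] shift [ 3.7  2.5 65.8] rot [-0.0006  0.0004  0.0106] F [-0.1 -0.  -1.7] open 0.184 g 29.9
tool x [ 0.996 -0.094 -0.   ] y [-0.094 -0.996 -0.001] z [-0.     0.001 -1.   ]
```

View pics/c3.png

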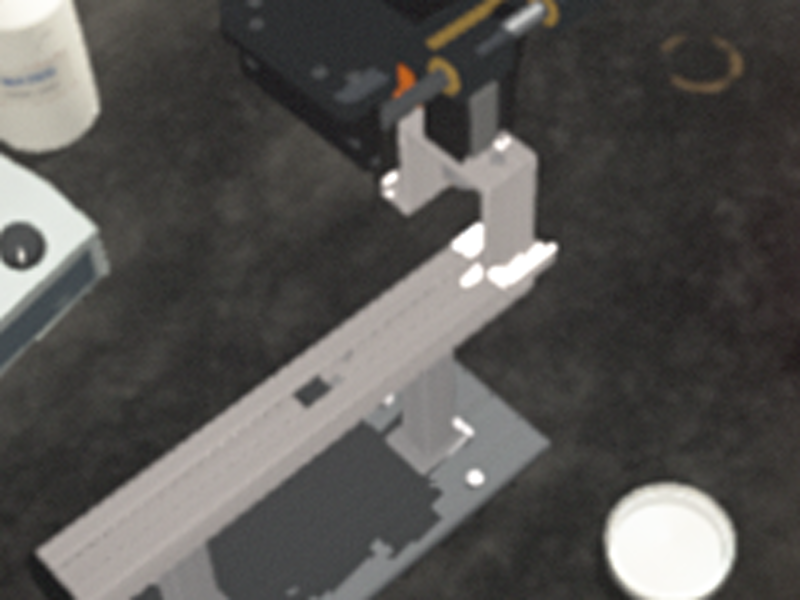

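The scene crop shows the hanger held level above the rail near the open end, legs either side of it. A dark insert shows in the slot at crop (312,390). I'll straddle the rail with the head above it and feel for its sides to find the centreline.

```bash
python3 -c "
from h import *
print(plane('scene',[(223.6,297)],.12), plane('top',[(170,232)],.12))"
python3 -m handwheel '[{"delta_rot":[0,0,0.01],"xyz":[3.5,2.5,15],"hand":1},{"delta_rot":[0,0,0.01],"xyz":[3.5,2.5,30],"hand":1},{"delta_rot":[0,0,0.01],"xyz":[3.5,2.5,45],"hand":1},{"delta_rot":[0,0,0.01],"xyz":[3.5,2.5,60],"hand":1},{"delta_rot":[0,0,0.01],"xyz":[3.5,2.5,66],"hand":1}]'; python3 -m handwheel '[{"delta_rot":[0,0,0],"xyz":[1,0,0],"hand":1},{"delta_rot":[0,0,0],"xyz":[2,0,0],"hand":1},{"delta_rot":[0,0,0],"xyz":[3,0,0],"hand":1},{"delta_rot":[0,0,0],"xyz":[4,0,0],"hand":1},{"delta_rot":[0,0,0],"xyz":[4,0,0],"hand":1}]'; python3 -c "
from h import *
goto([.515,.082,.180],-96)"
```

```text
[[0.52763602 0.1754938  0.12      ]] [[0.5218104  0.17022958 0.12      ]]
time_s: 4.62
position: [0.5153, 0.0788, 0.1777]
tcp_rot: [[0.994, -0.109, -0.003], [-0.109, -0.994, 0.0], [-0.003, 0.0, -1.0]]
force: [0.1, 0.6, -1.6]
opening: 0.185
grasp_force: 29.9
time_s: 5.25
position: [0.5199, 0.0786, 0.1794]
tcp_rot: [[0.994, -0.109, -0.0], [-0.109, -0.994, 0.0], [-0.0, -0.0, -1.0]]
force: [-0.4, 0.6, -0.3]
opening: 0.18
grasp_force: 29.9
t 5.25 pos [0.5199 0.0786 0.1794] shift [-5.3 -2.9 -0.6] rot [-0.      0.0001 -0.0044] F [-0.4  0.6 -0.3] open 0.18 g 29.9
tool x [ 0.994 -0.109 -0.   ] y [-0.109 -0.994 -0.   ] z [-0.  0. -1.]
```

```bash
python3 -m handwheel '[{"delta_rot":[0,0,0],"xyz":[0.5,0,0],"hand":1},{"delta_rot":[0,0,0],"xyz":[1,0,0],"hand":1},{"delta_rot":[0,0,0],"xyz":[1.5,0,0],"hand":1},{"delta_rot":[0,0,0],"xyz":[1.5,0,0],"hand":1},{"delta_rot":[0,0,0],"xyz":[1.5,0,0],"hand":1}]'
```

```text
time_s: 5.88
position: [0.5204, 0.0785, 0.179]
tcp_rot: [[0.994, -0.109, -0.003], [-0.109, -0.994, 0.0], [-0.003, 0.0, -1.0]]
force: [-4.7, 0.3, 0.3]
opening: 0.177
grasp_force: 29.9
```

```bash
python3 -m handwheel '[{"delta_rot":[0,0,0],"xyz":[0.5,0,0],"hand":1},{"delta_rot":[0,0,0],"xyz":[1,0,0],"hand":1},{"delta_rot":[0,0,0],"xyz":[1.5,0,0],"hand":1},{"delta_rot":[0,0,0],"xyz":[1.5,0,0],"hand":1},{"delta_rot":[0,0,0],"xyz":[1.5,0,0],"hand":1}]'
```

```text
time_s: 6.5
position: [0.521, 0.0785, 0.1787]
tcp_rot: [[0.994, -0.109, -0.005], [-0.109, -0.994, 0.001], [-0.005, 0.0, -1.0]]
force: [-5.4, 0.8, 1.3]
opening: 0.178
grasp_force: 30.0
```

```bash
python3 -m handwheel '[{"delta_rot":[0,0,0],"xyz":[-4,0,0],"hand":1},{"delta_rot":[0,0,0],"xyz":[-8,0,0],"hand":1},{"delta_rot":[0,0,0],"xyz":[-11,0,0],"hand":1},{"delta_rot":[0,0,0],"xyz":[-11.5,0,0],"hand":1},{"delta_rot":[0,0,0],"xyz":[-11.5,0,0],"hand":1}]'
```

```text
time_s: 7.12
position: [0.512, 0.0794, 0.1794]
tcp_rot: [[0.994, -0.109, 0.001], [-0.109, -0.994, -0.0], [0.001, -0.0, -1.0]]
force: [0.3, -0.7, -1.7]
opening: 0.185
grasp_force: 30.0
```

```bash
python3 -m handwheel '[{"delta_rot":[0,0,0],"xyz":[-0.5,0,0],"hand":1},{"delta_rot":[0,0,0],"xyz":[-1,0,0],"hand":1},{"delta_rot":[0,0,0],"xyz":[-1.5,0,0],"hand":1},{"delta_rot":[0,0,0],"xyz":[-1.5,0,0],"hand":1},{"delta_rot":[0,0,0],"xyz":[-1.5,0,0],"hand":1}]'
```

```text
time_s: 7.75
position: [0.5101, 0.0796, 0.1792]
tcp_rot: [[0.994, -0.109, -0.0], [-0.109, -0.994, 0.0], [-0.0, -0.0, -1.0]]
force: [0.5, 0.5, -1.8]
opening: 0.18
grasp_force: 30.0
```

```bash
python3 -m handwheel '[{"delta_rot":[0,0,0],"xyz":[-0.5,0,0],"hand":1},{"delta_rot":[0,0,0],"xyz":[-1,0,0],"hand":1},{"delta_rot":[0,0,0],"xyz":[-1.5,0,0],"hand":1},{"delta_rot":[0,0,0],"xyz":[-1.5,0,0],"hand":1},{"delta_rot":[0,0,0],"xyz":[-1.5,0,0],"hand":1}]'
```

```text
time_s: 8.38
position: [0.5086, 0.0798, 0.1793]
tcp_rot: [[0.994, -0.109, 0.0], [-0.109, -0.994, -0.0], [0.0, 0.0, -1.0]]
force: [0.8, 0.8, -1.6]
opening: 0.178
grasp_force: 30.0
```

```bash
python3 -m handwheel '[{"delta_rot":[0,0,0],"xyz":[-0.5,0,0],"hand":1},{"delta_rot":[0,0,0],"xyz":[-1,0,0],"hand":1},{"delta_rot":[0,0,0],"xyz":[-1,0,0],"hand":1},{"delta_rot":[0,0,0],"xyz":[-1,0,0],"hand":1},{"delta_rot":[0,0,0],"xyz":[-1,0,0],"hand":1}]'
```

```text
time_s: 9.0
position: [0.5082, 0.0798, 0.1794]
tcp_rot: [[0.994, -0.109, 0.001], [-0.109, -0.994, -0.0], [0.001, -0.0, -1.0]]
force: [2.4, -1.5, -3.0]
opening: 0.182
grasp_force: 30.0
```

Contact at TCP x ≈ 0.520 and 0.5083, so the centreline is x ≈ 0.5142 at y = 0.079, which agrees with vision. I'll back out past the mouth, then lower to channel height.

```bash
python3 -m handwheel '[{"delta_rot":[0,0,0],"xyz":[7,0,0],"hand":1},{"delta_rot":[0,0,0],"xyz":[7,25,0],"hand":1},{"delta_rot":[0,0,0],"xyz":[7,52,0],"hand":1},{"delta_rot":[0,0,0],"xyz":[7,52,12],"hand":1},{"delta_rot":[0,0,0],"xyz":[7,52,22.5],"hand":1}]';python3 -m handwheel '[{"delta_rot":[0,0,0],"xyz":[0,0,0],"hand":1},{"delta_rot":[0,0,0],"xyz":[0,0,0],"hand":1},{"delta_rot":[0,0,0],"xyz":[0,0,0],"hand":1},{"delta_rot":[0,0,0],"xyz":[0,0,0],"hand":1},{"delta_rot":[0,0,0],"xyz":[0,0,0],"hand":1}]'
python3 - <<'E'
from h import *
u=np.array([.105,.9945]);c=np.array([.5142,.079])
s=bot.read_state();p=s["position"];print("lateral mm",1e3*((p[0]-c[0])*u[1]-(p[1]-c[1])*u[0]))
goto([*(c-.052*u),.157],-96)
im=vision.capture("scene")[:,:,::-1]
cv2.imwrite("pics/c4.png",cv2.resize(im[190:310,200:360],(800,600),interpolation=2))
E
```

```text
time_s: 9.62
position: [0.5084, 0.0278, 0.1559]
tcp_rot: [[0.994, -0.109, -0.002], [-0.109, -0.994, 0.001], [-0.002, -0.001, -1.0]]
force: [0.2, 0.6, -1.3]
opening: 0.184
grasp_force: 30.0
time_s: 10.25
position: [0.509, 0.0275, 0.157]
tcp_rot: [[0.994, -0.109, 0.0], [-0.109, -0.994, -0.0], [0.0, -0.0, -1.0]]
force: [-0.1, 0.0, -1.1]
opening: 0.182
grasp_force: 30.0
lateral mm 0.23958763046341702
t 10.25 pos [0.509  0.0275 0.157 ] shift [-0.2  0.2 -0. ] rot [-0.     -0.0004 -0.0044] F [-0.1  0.  -1.1] open 0.182 g 30.0
tool x [ 0.994 -0.109  0.   ] y [-0.109 -0.994 -0.   ] z [ 0. -0. -1.]
```

View pics/c4.png

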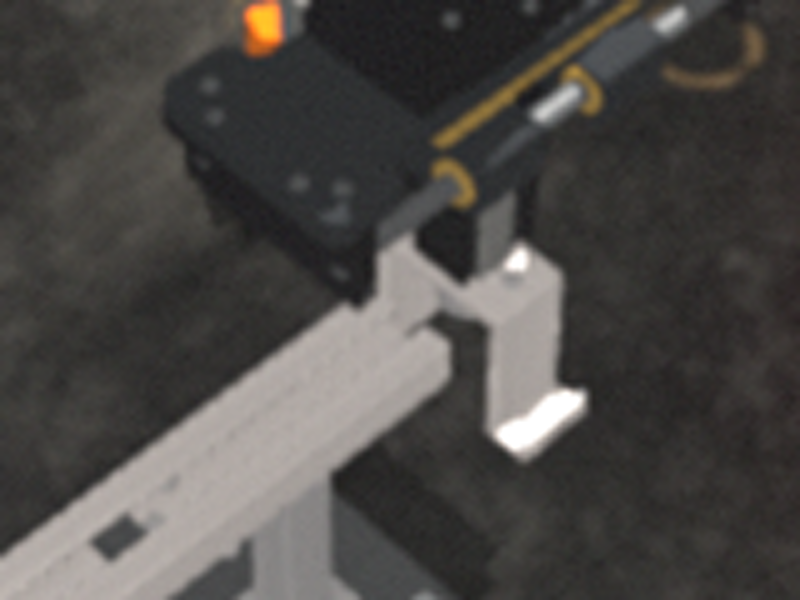

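The hanger hangs at the mouth: near leg at crop (525,350), rail end at crop (445,350), head level with the channel. Entering gently.

```bash
python3 -m handwheel '[{"delta_rot":[0,0,-0.003],"xyz":[-0.2,-5,0],"hand":1},{"delta_rot":[0,0,-0.003],"xyz":[-0.2,-10,0],"hand":1},{"delta_rot":[0,0,-0.003],"xyz":[-0.2,-14,0],"hand":1},{"delta_rot":[0,0,-0.003],"xyz":[-0.2,-18,0],"hand":1},{"delta_rot":[0,0,-0.003],"xyz":[-0.2,-20,0],"hand":1}]'
```

```text
time_s: 10.92
position: [0.5111, 0.0474, 0.157]
tcp_rot: [[0.994, -0.105, 0.001], [-0.105, -0.994, -0.0], [0.001, 0.0, -1.0]]
force: [-0.6, -1.0, 0.4]
opening: 0.178
grasp_force: 30.0
```

```bash
python3 -m handwheel '[{"delta_rot":[0,0,0],"xyz":[0,-4,0],"hand":1},{"delta_rot":[0,0,0],"xyz":[0,-8,0],"hand":1},{"delta_rot":[0,0,0],"xyz":[0,-12,0],"hand":1},{"delta_rot":[0,0,0],"xyz":[0,-16,0],"hand":1},{"delta_rot":[0,0,0],"xyz":[0,-20,0],"hand":1}]'
```

```text
time_s: 11.55
position: [0.5133, 0.0672, 0.157]
tcp_rot: [[0.994, -0.106, 0.001], [-0.106, -0.994, -0.001], [0.001, 0.0, -1.0]]
force: [-0.2, -2.2, 3.4]
opening: 0.184
grasp_force: 30.0
```

```bash
python3 -m handwheel '[{"delta_rot":[0,0,0],"xyz":[0,0,-1],"hand":1},{"delta_rot":[0,0,0],"xyz":[-0.2,-4,-1],"hand":1},{"delta_rot":[0,0,0],"xyz":[-0.2,-9,-1],"hand":1},{"delta_rot":[0,0,0],"xyz":[-0.2,-14,-1],"hand":1},{"delta_rot":[0,0,0],"xyz":[-0.2,-19,-1],"hand":1}]'
```

```text
time_s: 12.18
position: [0.5148, 0.0866, 0.1577]
tcp_rot: [[0.994, -0.106, -0.0], [-0.106, -0.994, 0.0], [-0.0, -0.0, -1.0]]
force: [-0.2, 0.3, -1.0]
opening: 0.182
grasp_force: 30.0
```

```bash
python3 -m handwheel '[{"delta_rot":[0,0,0],"xyz":[0,-4,0],"hand":1},{"delta_rot":[0,0,0],"xyz":[0,-8,0],"hand":1},{"delta_rot":[0,0,0],"xyz":[0,-12,0],"hand":1},{"delta_rot":[0,0,0],"xyz":[0,-16,0],"hand":1},{"delta_rot":[0,0,0],"xyz":[0,-20,0],"hand":1}]'
```

```text
time_s: 12.8
position: [0.517, 0.1063, 0.1578]
tcp_rot: [[0.994, -0.106, 0.0], [-0.106, -0.994, 0.0], [0.0, -0.0, -1.0]]
force: [-0.1, 0.5, -1.5]
opening: 0.183
grasp_force: 30.0
```

```bash
python3 -m handwheel '[{"delta_rot":[0,0,0],"xyz":[0,-3,0],"hand":1},{"delta_rot":[0,0,0],"xyz":[0,-6,0],"hand":1},{"delta_rot":[0,0,0],"xyz":[0,-8,0],"hand":1},{"delta_rot":[0,0,0],"xyz":[0,-10,0],"hand":1},{"delta_rot":[0,0,0],"xyz":[-0.1,-12,0],"hand":1}]'
```

```text
time_s: 13.42
position: [0.5181, 0.118, 0.1577]
tcp_rot: [[0.994, -0.106, -0.0], [-0.106, -0.994, -0.0], [-0.0, 0.0, -1.0]]
force: [0.1, -1.2, -1.2]
opening: 0.179
grasp_force: 30.0
```

```bash
python3 -m handwheel '[{"delta_rot":[0,0,0],"xyz":[0,-2,0],"hand":1},{"delta_rot":[0,0,0],"xyz":[0,-4,0],"hand":1},{"delta_rot":[0,0,0],"xyz":[0,-6,0],"hand":1},{"delta_rot":[0,0,0],"xyz":[0,-8,0],"hand":1},{"delta_rot":[0,0,0],"xyz":[0,-9,0],"hand":1}]'
```

```text
time_s: 14.05
position: [0.5191, 0.127, 0.1578]
tcp_rot: [[0.994, -0.106, 0.0], [-0.106, -0.994, -0.0], [0.0, -0.0, -1.0]]
force: [0.6, -1.0, -1.6]
opening: 0.183
grasp_force: 30.0
```

```bash
python3 -m handwheel '[{"delta_rot":[0,0,0],"xyz":[0,-2,0],"hand":1},{"delta_rot":[0,0,0],"xyz":[0,-4,0],"hand":1},{"delta_rot":[0,0,0],"xyz":[0,-5,0],"hand":1},{"delta_rot":[0,0,0],"xyz":[0,-6,0],"hand":1},{"delta_rot":[0,0,0],"xyz":[0,-7,0],"hand":1}]'
```

```text
time_s: 14.68
position: [0.5198, 0.1339, 0.1577]
tcp_rot: [[0.994, -0.106, -0.0], [-0.106, -0.994, -0.0], [-0.0, 0.0, -1.0]]
force: [-0.2, -0.8, -1.4]
opening: 0.182
grasp_force: 30.0
```

```bash
python3 -m handwheel '[{"delta_rot":[0,0,0],"xyz":[0,-2,0],"hand":1},{"delta_rot":[0,0,0],"xyz":[0,-4,0],"hand":1},{"delta_rot":[0,0,0],"xyz":[0,-6,0],"hand":1},{"delta_rot":[0,0,0],"xyz":[0,-8,0],"hand":1},{"delta_rot":[0,0,0],"xyz":[0,-9,0],"hand":1}]'
```

```text
time_s: 15.3
position: [0.5209, 0.1418, 0.1578]
tcp_rot: [[0.995, -0.105, 0.0], [-0.105, -0.995, -0.003], [0.0, 0.003, -1.0]]
force: [-0.2, -5.8, -1.9]
opening: 0.182
grasp_force: 30.0
```

Catch met at y ≈ 0.141 with 5.8 N. Pushing on in small steps.

```bash
python3 -m handwheel '[{"delta_rot":[0,0,0],"xyz":[0,-1,0],"hand":1},{"delta_rot":[0,0,0],"xyz":[0,-2,0],"hand":1},{"delta_rot":[0,0,0],"xyz":[0,-3,0],"hand":1},{"delta_rot":[0,0,0],"xyz":[0,-3.5,0],"hand":1},{"delta_rot":[0,0,0],"xyz":[0,-4,0],"hand":1}]'
```

```text
time_s: 15.92
position: [0.521, 0.1455, 0.1576]
tcp_rot: [[0.994, -0.105, -0.001], [-0.105, -0.994, -0.002], [-0.001, 0.003, -1.0]]
force: [-0.9, -4.8, -0.9]
opening: 0.182
grasp_force: 30.0
```

```bash
python3 -m handwheel '[{"delta_rot":[0,0,0],"xyz":[0,-1,0],"hand":1},{"delta_rot":[0,0,0],"xyz":[0,-2,0],"hand":1},{"delta_rot":[0,0,0],"xyz":[0,-3,0],"hand":1},{"delta_rot":[0,0,0],"xyz":[0,-3.5,0],"hand":1},{"delta_rot":[0,0,0],"xyz":[0,-4,0],"hand":1}]'
```

```text
time_s: 16.55
position: [0.5217, 0.1512, 0.1578]
tcp_rot: [[0.994, -0.106, 0.0], [-0.106, -0.994, 0.001], [0.0, -0.001, -1.0]]
force: [-0.2, -2.3, -1.8]
opening: 0.18
grasp_force: 30.0
```

```bash
python3 -m handwheel '[{"delta_rot":[0,0,0],"xyz":[0,-0.5,0],"hand":1},{"delta_rot":[0,0,0],"xyz":[0,-1,0],"hand":1},{"delta_rot":[0,0,0],"xyz":[0,-1.5,0],"hand":1},{"delta_rot":[0,0,0],"xyz":[0,-2,0],"hand":1},{"delta_rot":[0,0,0],"xyz":[0,-2.5,0],"hand":1}]'
```

```text
time_s: 17.18
position: [0.5219, 0.1535, 0.1578]
tcp_rot: [[0.994, -0.106, 0.0], [-0.106, -0.994, 0.0], [0.0, -0.0, -1.0]]
force: [0.5, 0.1, -1.0]
opening: 0.183
grasp_force: 30.0
```

```bash
python3 -m handwheel '[{"delta_rot":[0,0,0],"xyz":[0,-0.5,0],"hand":1},{"delta_rot":[0,0,0],"xyz":[0,-1,0],"hand":1},{"delta_rot":[0,0,0],"xyz":[0,-1.5,0],"hand":1},{"delta_rot":[0,0,0],"xyz":[0,-2,0],"hand":1},{"delta_rot":[0,0,0],"xyz":[0,-2,0],"hand":1}]'
```

```text
time_s: 17.8
position: [0.5221, 0.1556, 0.1578]
tcp_rot: [[0.994, -0.106, 0.0], [-0.106, -0.994, 0.001], [0.0, -0.001, -1.0]]
force: [-0.2, 2.2, -1.0]
opening: 0.179
grasp_force: 30.0
```

Now it is being drawn on (+2.2 N), so it is past the catch. Feeling for the stop.

```bash
python3 -m handwheel '[{"delta_rot":[0,0,0],"xyz":[0,-0.4,0],"hand":1},{"delta_rot":[0,0,0],"xyz":[0,-0.8,0],"hand":1},{"delta_rot":[0,0,0],"xyz":[0,-1.2,0],"hand":1},{"delta_rot":[0,0,0],"xyz":[0,-1.5,0],"hand":1},{"delta_rot":[0,0,0],"xyz":[0,-1.5,0],"hand":1}]'
```

```text
time_s: 18.42
position: [0.5223, 0.1569, 0.1578]
tcp_rot: [[0.994, -0.106, 0.0], [-0.106, -0.994, 0.0], [0.0, -0.0, -1.0]]
force: [1.5, 1.2, -2.3]
opening: 0.179
grasp_force: 30.0
```

```bash
python3 -m handwheel '[{"delta_rot":[0,0,0],"xyz":[0,-0.4,0],"hand":1},{"delta_rot":[0,0,0],"xyz":[0,-0.8,0],"hand":1},{"delta_rot":[0,0,0],"xyz":[0,-1.2,0],"hand":1},{"delta_rot":[0,0,0],"xyz":[0,-1.2,0],"hand":1},{"delta_rot":[0,0,0],"xyz":[0,-1.2,0],"hand":1}]'
```

```text
time_s: 19.05
position: [0.5224, 0.1573, 0.1578]
tcp_rot: [[0.994, -0.106, -0.0], [-0.106, -0.994, -0.001], [0.0, 0.001, -1.0]]
force: [0.4, -3.9, -0.3]
opening: 0.18
grasp_force: 30.0
```

```bash
python3 -m handwheel '[{"delta_rot":[0,0,0],"xyz":[0,-0.4,0],"hand":1},{"delta_rot":[0,0,0],"xyz":[0,-0.8,0],"hand":1},{"delta_rot":[0,0,0],"xyz":[0,-1.2,0],"hand":1},{"delta_rot":[0,0,0],"xyz":[0,-1.2,0],"hand":1},{"delta_rot":[0,0,0],"xyz":[0,-1.2,0],"hand":1}]'
```

```text
time_s: 19.68
position: [0.5225, 0.1577, 0.1578]
tcp_rot: [[0.994, -0.105, -0.0], [-0.105, -0.994, -0.003], [-0.0, 0.003, -1.0]]
force: [0.3, -6.6, -0.7]
opening: 0.185
grasp_force: 30.0
```

Hard stop felt: 6.6 N with no further travel, about 17 mm past first touch. I'll relax the push, set the head down on the channel floor, and release.

```bash
python3 -m handwheel '[{"delta_rot":[0,0,0],"xyz":[0,1,0.3],"hand":1},{"delta_rot":[0,0,0],"xyz":[0,1.3,0.6],"hand":1},{"delta_rot":[0,0,0],"xyz":[0,1.3,0.8],"hand":1},{"delta_rot":[0,0,0],"xyz":[0,1.3,0.8],"hand":1},{"delta_rot":[0,0,0],"xyz":[0,1.3,0.8],"hand":0.5}]'; python3 -m handwheel '[{"delta_rot":[0,0,0],"xyz":[0,0,0],"hand":0.2},{"delta_rot":[0,0,0],"xyz":[0,0,0],"hand":0},{"delta_rot":[0,0,0],"xyz":[0,0,0],"hand":-0.1},{"delta_rot":[0,0,0],"xyz":[0,0,0],"hand":-0.1},{"delta_rot":[0,0,0],"xyz":[0,0,0],"hand":-0.1}]'; python3 -m handwheel '[{"delta_rot":[0,0,0],"xyz":[0,0,-10],"hand":-0.1},{"delta_rot":[0,0,0],"xyz":[0,0,-30],"hand":-0.1},{"delta_rot":[0,0,0],"xyz":[0,0,-60],"hand":-0.1},{"delta_rot":[0,0,0],"xyz":[0,0,-100],"hand":-0.1},{"delta_rot":[0,0,0],"xyz":[0,0,-140],"hand":-0.1}]'
python3 - <<'E'
from h import *
im=vision.capture("scene")[:,:,::-1]
cv2.imwrite("pics/c5.png",cv2.resize(im[120:390,130:490],(800,600),interpolation=2))
print(proj("scene",[.5225,.157,.0725+.098]), proj("scene",[.5225,.157,.0725+.061]))
E
```

```text
time_s: 20.3
position: [0.5223, 0.1586, 0.1571]
tcp_rot: [[0.994, -0.107, 0.0], [-0.107, -0.994, 0.002], [0.0, -0.002, -1.0]]
force: [0.0, -0.7, 0.5]
opening: 0.22
grasp_force: 0.1
time_s: 20.92
position: [0.5224, 0.1579, 0.1569]
tcp_rot: [[0.994, -0.106, -0.0], [-0.106, -0.994, 0.0], [-0.0, -0.0, -1.0]]
force: [0.1, -0.5, 0.3]
opening: 0.542
grasp_force: 0.0
time_s: 21.55
position: [0.5222, 0.1578, 0.2988]
tcp_rot: [[0.994, -0.106, 0.0], [-0.106, -0.994, 0.0], [0.0, -0.0, -1.0]]
force: [1.5, -0.2, -0.2]
opening: 0.548
grasp_force: 0.0
[[232.50931886 270.89477889]] [[233.96020773 285.83940845]]
```

View pics/c5.png

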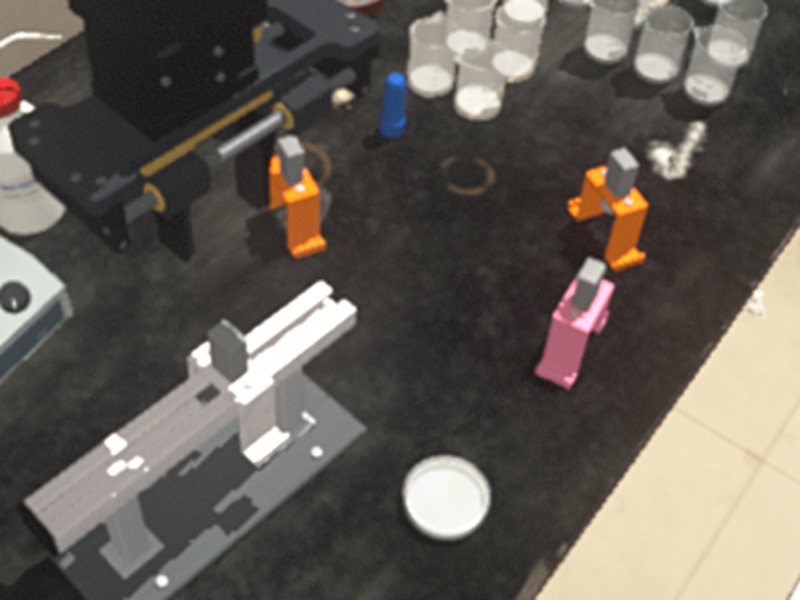

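The hanger sits upright in the rail with its block at crop (228,345), right against the dark stop insert at crop (207,393). The tube and dish are where they were and the gripper is clear. The flask is out of this crop and the arm never went near it. Handing in.

```bash
python3 -c "
from rig import workorder
print(workorder.hand_in())"
```

```text
the job is handed in; nothing more can be done
None
```

I slid the hanger past the catch to the hard stop (highest push reading about 7 N), let go with it hanging upright, and handed in at about 21.6 s; the rig returned no verdict.

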